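# Ready the sugar cone and take the grinder's cap off

## Task

Get the hand grinder ready: first lift the brown sugar cone out of the clay dish and stand it upright in the white saucer on the grinder's board. Then turn the grinder's black cap loose on its neck - nobody remembers whether it opens clockwise or anticlockwise, so try both ways - and lift it straight up off the neck. Finish still holding the cap level in the gripper, at least 5 cm above its seat over the grinder; leave the garlic in its dish and the crank, the salt pot and the two bottles on the table where they are.

Things in the scene. Friction and masses are not known exactly. Their poses are not given: they have to be found in the camera images.
- piloncillo: loose dark brown sugar cone with a flat top, 50 to 100 g: 38 mm diameter at the foot, 30 mm at the top, 45 mm tall, standing in the clay dish. Origin at the centre of its underside, z up
- bowl: fixed round terracotta dish, 176 mm across the rim, 40 mm tall, walls 5 mm, flat inner floor 6 mm above the table, inner radius 75 mm at the floor. Origin at the centre of its underside. Sugar cone and garlic bulb stand in it, 74 mm apart either side of its centre, along its y axis, each within 4 mm (cone on its -y side)
- garlic: loose off-white garlic bulb in the clay dish, 44 mm diameter, 42 mm tall; origin at the centre of its underside; it stays in the dish
- grinder: fixed steel hand grinder, 72 mm diameter, on a dark wooden board 110 x 250 mm and 12 mm thick. Origin on the grinder's vertical axis at table level; z up; the board runs along its y axis (from y -180 to +70 mm). A flat shoulder 85 mm above the table carries the cap's skirt; inside the cap stands a fixed neck 20 mm tall
- tray (a point): centre of the inner floor (4 mm thick, 16 mm above the table) of the white ceramic saucer fixed on the board, on the grinder's -y side, 125 mm from its axis; saucer 84 mm across, rim 6 mm above its inner floor, inner floor radius 35 mm
- cap: loose round black cap, 54 mm diameter, 30 mm tall, 50 to 100 g, red stripe across its top along its x axis. Origin at the centre of its underside, which sits on the grinder's shoulder 85 mm above the table; z up. Quarter-turn thread of unknown, unseen hand that differs from start to start; until turned loose it can rise only about 2 mm; about 2 mm sideways play
- cap_top (a point): centre of the cap's flat top, 30 mm above its underside. How the cap turns: the wrong way less than 0.3 rad to a hard stop; the right way easily, free to lift from about 0.85 rad, stop at about 1.25 rad. A 40 N grip on its sides turns it and slips at a stop
- crank_knob (a point): wooden knob of the grinder's crank, on its +x side, hanging below the axle (58 mm above the table), crank arm 40 mm, turning freely on the axle; 16 mm diameter, 24 mm long; the point is its centre; leave it alone
- keeper: fixed white ceramic garlic keeper with lid, 108 mm diameter, 156 mm tall, beside the grinder on its +y side, 173 mm from the grinder's axis. Origin at the centre of its underside
- salt_pot: loose open blue ceramic pot, 76 mm diameter, 60 mm tall; origin at the centre of its underside; leave it alone
- bottle3: loose brown glass spice bottle with a black cap, 44 mm diameter, 105 mm tall, standing on the table beyond the dish; origin at the centre of its underside; leave it alone
- bottle4: loose brown glass spice bottle with a black cap, 44 mm diameter, 105 mm tall, standing on the table beyond the dish; origin at the centre of its underside; leave it alone
There are look-alikes about, which are no part of the job. Leave any blue or green look-alike of the cap alone.

How it is judged:
By the outcome, as a careful person would: the job done as asked, in the order asked, and still so for the second after the job is handed in, while the arm keeps its last pose, push and grip.
It also fails if it takes over 58 s, if anything falls off the work surface, if the arm or the gripper's body presses on something with over 40 N, if the wrist force passes 120 N, or if a joint passes its speed limit or range.

## Robot

A 6-joint arm with a two-finger parallel gripper is mounted at the origin on the work surface. World frame = base frame: x ahead of the robot, y to its left, z up, the work surface at z = 0. Lengths are in mm, angles in rad, forces in N, time in s.
With the tool pointing down it reaches from about 350 to 775 mm from the base axis. Payload 7.3 kg.
Tool frame: the origin (TCP) lies at the very end of the fingers, on their centre line; the grasp point (between the pads) lies bot.grasp_offset behind it (bot.grasp_offset is the distance from the TCP to the grasp point, in mm); z points along the fingers, y is the line along which they close (so a half turn about z gives the same grasp; the last joint's range is limited). The gripper opens to 92 mm and grips with 3 to 60 N. Pads are 19 mm wide; open, the fingers measure 130 mm over their backs; the gripper's body (75 mm by 190 mm) begins 47 mm behind the grasp point.
Start: joints at [-1.341, 0.342, 1.524, -0, 1.275, -0.146], TCP at [192.707, -488.374, 226.741] pointing down, gripper open.
Joint ranges: [-2.53, 2.53], [-0.77, 2.02], [0.04, 2.7], [-1, 4.14], [0.28, 2.66], [-3.11, 3.11]. Speed limits (rad/s): [2.57, 2.57, 3.14, 3.14, 3.14, 3.14].

## Interface

Orientations are given as [roll, pitch, yaw] about the fixed x, y, z axes, in that order (R = Rz(yaw) Ry(pitch) Rx(roll)).
In Python, from plant import bot gives the robot as it stands. The module is installed in compiled form; this text tells all that it offers.
- The arm moves only by the shell command python3 -m handwheel 'ROWS'. ROWS is JSON, a list of rows, each an object of numbers: "claw": the finger opening in mm, from 0 to 91.8; "dx", "dy", "dz": the shift along the tool's x, y, z in mm; "rx", "ry", "rz": the turn, a rotation vector about the tool's x, y, z in rad. A call has 1 to 10 rows; each row shifts and turns the commanded pose from where the row before left it, along the tool's axes as they then stand; what a row does not reach is not made up. A row lasts 1/10 s, in which the tool goes at most 50 mm and 8.59 degrees, less where a joint would pass 70% of its speed; a pose out of reach is approached as far as the arm can. A call is refused whole if a number of a shift passes 50 or a number of a turn 0.15, either way. A call with a gripper value outside its range is refused whole. The fingers move at their own pace and stop on an object; the grip force is fixed at half the most. Time passes only in rows, so rows that do not move let the fingers close. It gives the time, the measured TCP pose, the force and the opening at its end, in the units of the state.
- bot.get_obs(): the state, without advancing time (a new reading comes with each control period).
- bot.capture(name): name is "scene" or "top"; returns a dict with "frame" (420x560x3 uint8, red, green, blue), "camera_matrix" (3x3 intrinsics, pixels), "view" (4x4, takes a point from world to camera coordinates). Camera axes: x right, y down, z forward; pixel columns grow to the right and rows downward; lengths in mm; the calibration is good to about 2 mm. A picture is of the moment at which its call begins. There is no depth.
- bot.close_job(): hands the job in, once; it reports no verdict.
The state is a dict: "time": time; "joint_positions": joint angles; "dq": joint speeds; "tau": joint torques, N m; "tool_pos": TCP position; "tcp_rot": TCP orientation; "contact_force": force on the tool from outside, world axes, zero at the start; "moment": the same for the moment, N m; "grip_width": finger opening in mm.
Only numpy, scipy, OpenCV 4.12 (cv2) and the standard library are available. Lean on these libraries where they do the work, as an engineer would, in place of code of your own. Each camera call takes 0.05 s, during which the arm holds its last target. There are 200 camera calls.

## Working session

There is one attempt and no reset: what is moved stays moved. The work goes in short steps, Python scripts to look and compute and a shell command to move; the robot and the scene stay as the last step left them, time stands still between calls to the robot, and variables do not carry over. Pictures are saved under pics/ and viewed, on a budget of 10 in all, crops included, one or two more only if the job needs it, and the job is handed in when it is done.

```bash
mkdir -p pics; cat > h.py <<'E'
import cv2,numpy as np
from plant import bot
def snap(n,f):
    c=bot.capture(n);cv2.imwrite('pics/'+f+'.png',c['frame'][:,:,::-1]);np.savez('pics/'+f,K=c['camera_matrix'],V=c['view']);return c
def ray(f,u,v,z):
    d=np.load('pics/'+f+'.npz');K,V=d['K'],d['V'];R,t=V[:3,:3],V[:3,3]
    o=-R.T@t;w=R.T@np.linalg.inv(K)@[u,v,1];return o+w*(z-o[2])/w[2]
def proj(f,p):
    d=np.load('pics/'+f+'.npz');K,V=d['K'],d['V'];q=K@(V[:3,:3]@np.array(p)+V[:3,3]);return q[:2]/q[2]
E
python3 - <<'E'
from h import *
for n in('scene','top'):
    c=snap(n,n+'0');V=c['view'];print(n,-V[:3,:3].T@V[:3,3],V[2,:3],c['camera_matrix'][0,0])
print(bot.grasp_offset,bot.get_obs())
a=[cv2.imread(f'pics/{n}0.png') for n in('scene','top')]
E
```

```text
scene [1211.89846322 -508.2421996   702.24147069] [-0.62654125  0.49432571 -0.60256797] 499.4228151070369
top [ 460.83377233   27.02292871 1099.23497031] [ 0.11710857 -0.02252839 -0.99286356] 486.8653635609431
18.8 {'time': 0.1, 'joint_positions': array([-1.34095668e+00,  3.42656279e-01,  1.52490856e+00,  2.52143130e-06,
        1.27539840e+00, -1.46028985e-01]), 'dq': array([-9.42693702e-04, -4.14006030e-04, -2.55572508e-03, -8.03029879e-05,
       -2.55549310e-04,  7.60268154e-04]), 'tau': array([ 1.87231242e-03, -4.32004416e+01, -2.44693691e+01,  7.19974469e-02,
        5.25837368e-02, -5.62705270e-05]), 'tool_pos': array([ 192.64246222, -487.99529633,  226.11729549]), 'tcp_rot': array([-3.14023701e+00, -2.01819463e-04,  3.75867755e-01]), 'contact_force': array([-0.12223761,  0.36989534,  0.90690608]), 'moment': array([0.01712529, 0.04231667, 0.02831381]), 'grip_width': 91.92883311685503}
```

View pics/top0.png

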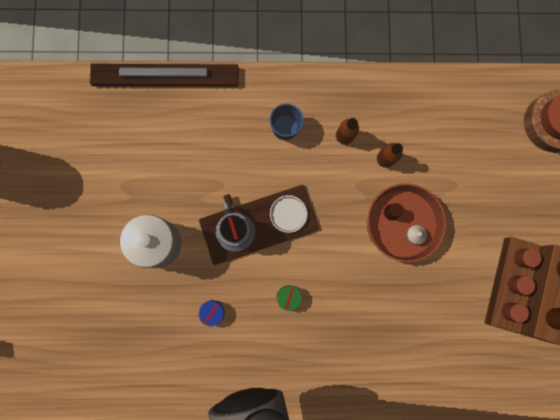

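View pics/scene0.png

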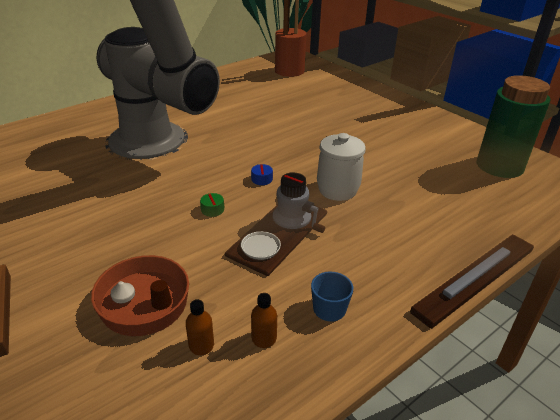

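Top view: the black cap with the red stripe is at (234,229) on the grinder. The blue (211,313) and green (289,298) look-alikes lie on the table. The dark cone is at (395,212) in the dish, the garlic at (417,234) and the saucer at (289,214). The reddish cylinders at (525,285) are outside the dish, so not ours. I'll measure and make one enlarged crop to confirm.

```bash
cat > m.py <<'E'
from h import *
def blob(f,mask,box,mn=20):
    x0,y0,x1,y1=box;m=np.zeros(mask.shape,np.uint8);m[y0:y1,x0:x1]=mask[y0:y1,x0:x1]*255
    n,l,s,c=cv2.connectedComponentsWithStats(m)
    i=1+np.argmax(s[1:,4]);return c[i],s[i],l==i
E
python3 - <<'E'
from m import *
t=cv2.imread('pics/top0.png');s=cv2.imread('pics/scene0.png')
H=lambda a:cv2.cvtColor(a,cv2.COLOR_BGR2HSV).astype(int)
th,sh=H(t),H(s)
red=lambda h:((h[...,0]<8)|(h[...,0]>172))&(h[...,1]>150)&(h[...,2]>90)
c,st,m=blob('top0',red(th),(215,210,255,250));print('stripe top',c,st,ray('top0',*c,115))
ys,xs=np.nonzero(m);P=np.array([ray('top0',x,y,115)[:2] for x,y in zip(xs,ys)]);w,v=np.linalg.eigh(np.cov(P.T));print('stripe dir',v[:,1],np.arctan2(v[1,1],v[0,1]),np.ptp(P@v[:,1]))
c,st,m=blob('s',red(sh),(275,165,315,200));print('stripe scene',c,st,ray('scene0',*c,115))
wh=lambda h:(h[...,1]<60)&(h[...,2]>150)
c,st,m=blob('t',wh(th),(262,190,315,240));print('saucer top',c,st,ray('top0',*c,20))
c,st,m=blob('s',wh(sh),(232,225,290,265));print('saucer scene',c,st,ray('scene0',*c,20))
c,st,m=blob('t',wh(th),(400,215,435,250));print('garlic top',c,st,ray('top0',*c,35))
ob=lambda h:((h[...,0]<14)|(h[...,0]>170))&(h[...,1]>120)&(h[...,2]>70)
c,st,m=blob('t',ob(th),(355,175,455,275))
cn,_=cv2.findContours(m.astype(np.uint8),0,1);e=cv2.fitEllipse(max(cn,key=cv2.contourArea));print('bowl',e,ray('top0',*e[0],40))
a=cv2.resize(t[180:270,370:450],None,fx=5,fy=5,interpolation=2);b=cv2.resize(t[180:270,200:280],None,fx=5,fy=5,interpolation=2)
cv2.imwrite('pics/crop0.png',np.hstack([b,a]))
E
```

```text
stripe top [232.3030303  227.46969697] [228 217   9  22  66] [545.74479572  84.71197137 115.        ]
stripe dir [-0.9537875  -0.30048195] -2.8363947382856103 45.03856194717355
stripe scene [293.21212121 178.21212121] [285 175  18   8  33] [545.96450079  83.67764444 115.        ]
saucer top [289.82959641 214.01681614] [273 197  34  35 892] [583.86311692 -37.82759826  20.        ]
saucer scene [258.74542683 245.39786585] [241 233  39  24 656] [587.22223072 -40.15798149  20.        ]
garlic top [413.41717791 233.47852761] [407 226  15  17 163] [ 538.67052718 -309.33464838   35.        ]
bowl ((406.9381103515625, 222.50424194335938), (79.25049591064453, 82.33789825439453), 126.86825561523438) [ 562.51116879 -294.32563232   40.        ]
```

View pics/crop0.png

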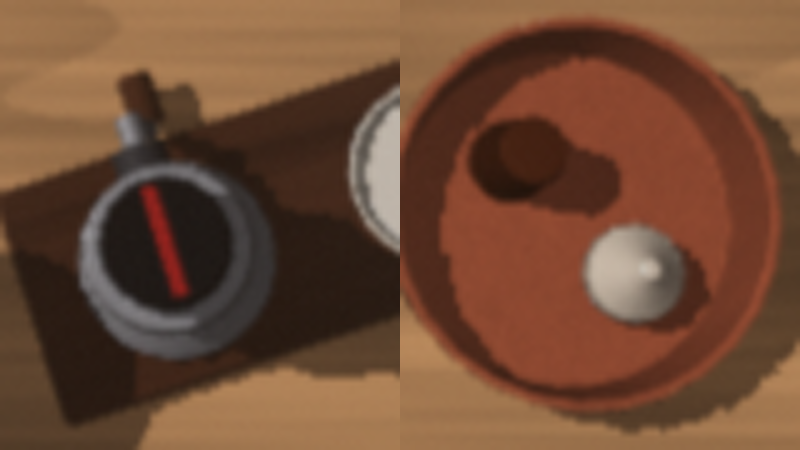

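The crop confirms both targets: the black cap with the red stripe on the grinder, and the dark cone in the dish, with its top centre at about top-view (396.5,209.5). Next I'll compute the geometry.

```bash
python3 - <<'E'
from m import *
t=cv2.imread('pics/top0.png');s=cv2.imread('pics/scene0.png')
H=lambda a:cv2.cvtColor(a,cv2.COLOR_BGR2HSV).astype(int)
th,sh=H(t),H(s)
print('cone top',ray('top0',396.4,209.4,51))
dk=lambda h:(h[...,2]<75)
c,st,m=blob('s',dk(sh),(145,275,175,312));print('cone scene blob',c,st)
print('scene ray at blob top-centre',ray('scene0',st[0]+st[2]/2,st[1]+4,51), 'mid',ray('scene0',*c,28))
g=ray('top0',413.4,233.5,35);cap=np.array([545.8,84.2]);tr=np.array([585.5,-39])
d=cap-tr;print('board len',np.linalg.norm(d),'grinder yaw',np.arctan2(d[1],d[0])-np.pi/2)
for n,p in (('b4',(393,146)),('b3',(351,123))):print(n,ray('top0',*p,105))
print('salt',ray('top0',286,121,60),'blue',ray('top0',211,313,30),'green',ray('top0',289,298,30),'keeper',ray('top0',147,241,150))
E
```

```text
cone top [ 590.21418596 -268.88519987   51.        ]
cone scene blob [160.89659367 293.4756691 ] [145 275  30  37 822]
scene ray at blob top-centre [ 579.92710351 -260.23241032   51.        ] mid [ 591.77554469 -267.93603226   28.        ]
board len 129.4385182239043 grinder yaw 0.3117337870530694
b4 [ 717.84603899 -250.99304095  105.        ]
b3 [ 767.3260807  -163.47957804  105.        ]
salt [785.26597823 -28.63670634  60.        ] blue [368.39261528 134.41473456  30.        ] green [399.42621847 -33.96024642  30.        ] keeper [516.6899052  247.65146473 150.        ]
```

```bash
python3 -m handwheel '[{"claw":70,"dx":45,"dy":-6},{"dx":45,"dy":-6},{"dx":45,"dy":-6},{"dx":45,"dy":-6},{"dx":45,"dy":-6},{"dx":45,"dy":-6},{"dx":45,"dy":-6},{"dx":45,"dy":-6},{"dx":45,"dy":-5},{"dx":45,"dy":-5}]'; python3 -m handwheel '[{"claw":70,"rz":-0.125,"dz":45},{"claw":70,"rz":-0.125,"dz":45},{"claw":70,"rz":-0.125,"dz":40},{"claw":70}]'; cat > go.py <<'E'
import sys;from h import *
def go(x,y,z):
    o=bot.get_obs();p=o['tool_pos'];w=o['tcp_rot'][2];d=np.array([x,y,z])-p
    c,s=np.cos(w),np.sin(w);print('pos',p.round(1),'rpy',o['tcp_rot'].round(3),'grip',round(o['grip_width'],1),'F',o['contact_force'].round(1),'t',round(o['time'],2),'j6',o['joint_positions'][5].round(2));print('need tool d',round(d[0]*c+d[1]*s,1),round(d[0]*s-d[1]*c,1),round(-d[2],1))
if __name__=='__main__':go(*map(float,sys.argv[1:4]))
E
python3 go.py 590 -268.5 16; python3 - <<'E'
from h import *
a=snap('scene','s1')['frame'];b=snap('top','t1')['frame']
A=cv2.resize(a[190:340,90:240],(600,600))[:,:400+200];B=cv2.resize(b[150:280,340:470],(600,600))
cv2.imwrite('pics/c1.png',cv2.resize(np.hstack([A,B])[:,:,::-1],(800,400)))
E
```

```text
pos [ 192.6 -488.   226.1] rpy [-3.14  -0.     0.376] grip 91.9 F [-0.1  0.4  0.9] t 0.1 j6 -0.15
need tool d 450.2 -58.3 210.1invalid input at $[0]: expected keys claw, dx, dy, dz, rx, ry, rz
invalid input at $[0]: expected keys claw, dx, dy, dz, rx, ry, rz
```

View pics/c1.png

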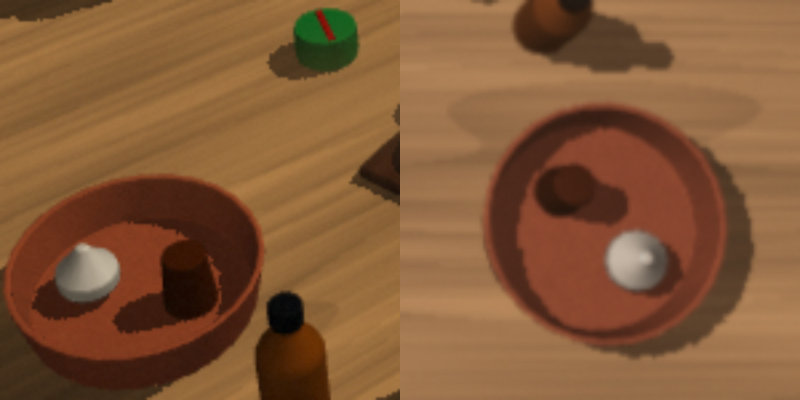

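All seven keys are required, so nothing moved. In this view the cone top is at scene (159.8,284.5) and top (397,210.4). I'll check those rays and then move.

```bash
python3 -c "
from h import *
print(ray('s1',159.8,284.5,51),ray('t1',397.2,210.4,51))"
python3 -m handwheel '[{"claw":70,"dx":45,"dy":-6,"dz":0,"rx":0,"ry":0,"rz":0},{"claw":70,"dx":45,"dy":-6,"dz":0,"rx":0,"ry":0,"rz":0},{"claw":70,"dx":45,"dy":-6,"dz":0,"rx":0,"ry":0,"rz":0},{"claw":70,"dx":45,"dy":-6,"dz":0,"rx":0,"ry":0,"rz":0},{"claw":70,"dx":45,"dy":-6,"dz":0,"rx":0,"ry":0,"rz":0},{"claw":70,"dx":45,"dy":-6,"dz":0,"rx":0,"ry":0,"rz":0},{"claw":70,"dx":45,"dy":-6,"dz":0,"rx":0,"ry":0,"rz":0},{"claw":70,"dx":45,"dy":-6,"dz":0,"rx":0,"ry":0,"rz":0},{"claw":70,"dx":45,"dy":-5,"dz":0,"rx":0,"ry":0,"rz":0},{"claw":70,"dx":45,"dy":-5,"dz":0,"rx":0,"ry":0,"rz":0}]'; python3 -m handwheel '[{"claw":70,"dx":0,"dy":0,"dz":30,"rx":0,"ry":0,"rz":-0.125},{"claw":70,"dx":0,"dy":0,"dz":45,"rx":0,"ry":0,"rz":-0.125},{"claw":70,"dx":0,"dy":0,"dz":45,"rx":0,"ry":0,"rz":-0.125},{"claw":70,"dx":0,"dy":0,"dz":0,"rx":0,"ry":0,"rz":0},{"claw":70,"dx":0,"dy":0,"dz":0,"rx":0,"ry":0,"rz":0}]'; python3 go.py 589 -267.5 16
```

```text
[ 592.12114626 -267.16383337   51.        ] [ 588.01407865 -270.56697891   51.        ]
time: 1.2
tool_pos: [591.4, -268.0, 226.5]
tcp_rot: [-3.141, 0.0, 0.376]
contact_force: [1.2, -0.3, 0.2]
grip_width: 70.1
time: 1.7
tool_pos: [590.1, -269.3, 107.0]
tcp_rot: [-3.141, 0.0, 0.747]
contact_force: [0.4, -0.5, 0.1]
grip_width: 69.9
pos [ 590.1 -269.3  107. ] rpy [-3.141  0.     0.747] grip 69.9 F [ 0.4 -0.5  0.1] t 1.7 j6 0.28
need tool d 0.5 -2.1 91.0
```

```bash
python3 -m handwheel '[{"claw":70,"dx":0,"dy":0,"dz":30,"rx":0,"ry":0,"rz":0},{"claw":70,"dx":0,"dy":0,"dz":30,"rx":0,"ry":0,"rz":0},{"claw":70,"dx":0,"dy":0,"dz":20,"rx":0,"ry":0,"rz":0},{"claw":70,"dx":0,"dy":0,"dz":11,"rx":0,"ry":0,"rz":0},{"claw":70,"dx":0,"dy":0,"dz":0,"rx":0,"ry":0,"rz":0},{"claw":0,"dx":0,"dy":0,"dz":0,"rx":0,"ry":0,"rz":0},{"claw":0,"dx":0,"dy":0,"dz":0,"rx":0,"ry":0,"rz":0},{"claw":0,"dx":0,"dy":0,"dz":0,"rx":0,"ry":0,"rz":0},{"claw":0,"dx":0,"dy":0,"dz":0,"rx":0,"ry":0,"rz":0},{"claw":0,"dx":0,"dy":0,"dz":0,"rx":0,"ry":0,"rz":0}]'; python3 go.py 590 -269 16
```

```text
time: 2.7
tool_pos: [590.1, -269.3, 16.2]
tcp_rot: [3.141, -0.0, 0.751]
contact_force: [1.1, -1.2, 3.1]
grip_width: 34.8
pos [ 590.1 -269.3   16.2] rpy [ 3.141 -0.     0.751] grip 34.8 F [ 1.1 -1.2  3.1] t 2.7 j6 0.27
need tool d 0.1 -0.3 0.2
```

```bash
python3 -m handwheel '[{"claw":0,"dx":0,"dy":0,"dz":-10,"rx":0,"ry":0,"rz":0},{"claw":0,"dx":0,"dy":0,"dz":-20,"rx":0,"ry":0,"rz":0},{"claw":0,"dx":0,"dy":0,"dz":-30,"rx":0,"ry":0,"rz":0},{"claw":0,"dx":0,"dy":0,"dz":-30,"rx":0,"ry":0,"rz":0},{"claw":0,"dx":0,"dy":0,"dz":-20,"rx":0,"ry":0,"rz":0},{"claw":0,"dx":0,"dy":0,"dz":0,"rx":0,"ry":0,"rz":-0.1},{"claw":0,"dx":0,"dy":0,"dz":0,"rx":0,"ry":0,"rz":-0.14},{"claw":0,"dx":0,"dy":0,"dz":0,"rx":0,"ry":0,"rz":-0.14},{"claw":0,"dx":0,"dy":0,"dz":0,"rx":0,"ry":0,"rz":-0.14},{"claw":0,"dx":0,"dy":0,"dz":0,"rx":0,"ry":0,"rz":-0.1}]'; python3 go.py 585.5 -39 27
```

```text
time: 3.7
tool_pos: [590.0, -269.3, 126.4]
tcp_rot: [3.141, 0.0, 1.376]
contact_force: [-1.3, 0.7, -1.0]
grip_width: 33.7
pos [ 590.  -269.3  126.4] rpy [3.141 0.    1.376] grip 33.7 F [-1.3  0.7 -1. ] t 3.7 j6 -0.35
need tool d 225.0 -49.0 99.4
```

```bash
python3 -m handwheel '[{"claw":0,"dx":20,"dy":-4,"dz":0,"rx":0,"ry":0,"rz":-0.02},{"claw":0,"dx":30,"dy":-7,"dz":0,"rx":0,"ry":0,"rz":0},{"claw":0,"dx":40,"dy":-9,"dz":0,"rx":0,"ry":0,"rz":0},{"claw":0,"dx":40,"dy":-9,"dz":0,"rx":0,"ry":0,"rz":0},{"claw":0,"dx":40,"dy":-9,"dz":0,"rx":0,"ry":0,"rz":0},{"claw":0,"dx":30,"dy":-7,"dz":0,"rx":0,"ry":0,"rz":0},{"claw":0,"dx":25,"dy":-4,"dz":30,"rx":0,"ry":0,"rz":0},{"claw":0,"dx":0,"dy":0,"dz":25,"rx":0,"ry":0,"rz":0},{"claw":0,"dx":0,"dy":0,"dz":0,"rx":0,"ry":0,"rz":0}]'; python3 go.py 585.5 -39 27;python3 - <<'E'
from h import *
a=snap('scene','s2')['frame'];b=snap('top','t2')['frame']
A=cv2.resize(a[130:280,200:350],(400,400));B=cv2.resize(b[150:300,200:350],(400,400))
cv2.imwrite('pics/c2.png',np.hstack([A,B])[:,:,::-1])
E
```

```text
time: 4.6
tool_pos: [579.9, -36.9, 68.2]
tcp_rot: [-3.135, -0.0, 1.392]
contact_force: [-0.1, 0.4, -0.1]
grip_width: 34.4
pos [579.9 -36.9  68.2] rpy [-3.135 -0.     1.392] grip 34.4 F [-0.1  0.4 -0.1] t 4.6 j6 -0.02
need tool d -1.1 5.9 41.2
```

View pics/c2.png

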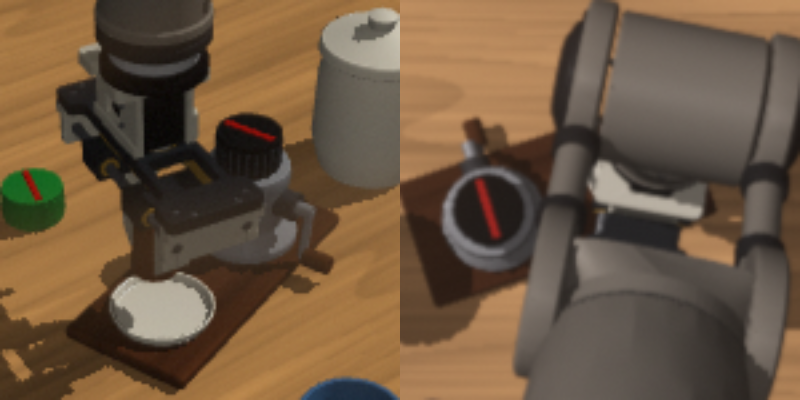

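```bash
python3 - <<'E'
from h import *
a=snap('scene','s3')['frame'][190:265,215:305]
cv2.imwrite('pics/c3.png',cv2.resize(a,None,fx=8,fy=8,interpolation=2)[:,:,::-1])
o=bot.get_obs();print(o['tool_pos'],o['grip_width'],proj('s3',o['tool_pos'])-[215,190])
E
```

```text
[583.16651658 -39.2698909   72.06210923] 34.174342700787165 [42.74983106 34.64673437]
```

View pics/c3.png

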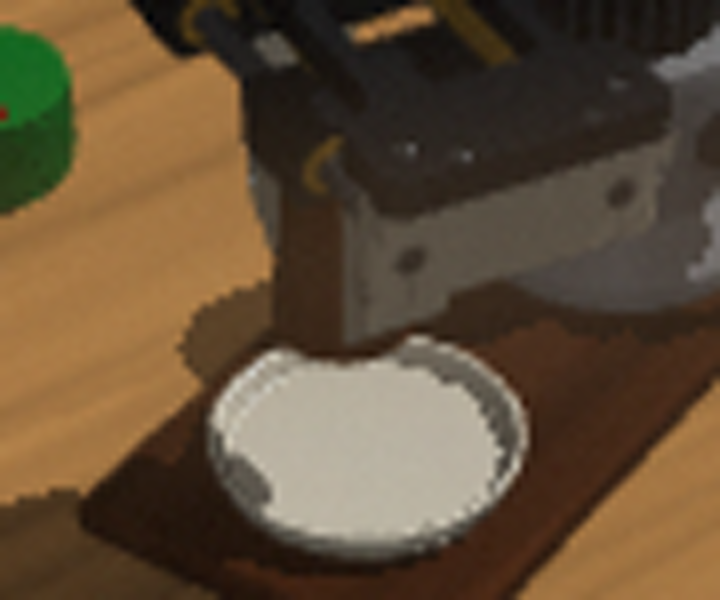

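Enlarged: the cone is held behind the near finger, its foot edge at about scene (258.7,234.7). I'll work out the foot height from that.

```bash
python3 - <<'E'
from h import *
for z in range(40,80,5):print(z,proj('s3',[583.2+15,-39.3-11.8,z]).round(1))
print('saucer ellipse ctr', ray('s3',215+367/8,190+450/8,20))
E
python3 go.py 585.5 -39 27
```

```text
40 [257.7 242.9]
45 [257.6 241.1]
50 [257.6 239.2]
55 [257.6 237.3]
60 [257.6 235.4]
65 [257.6 233.4]
70 [257.6 231.5]
75 [257.5 229.5]
saucer ellipse ctr [592.03173314 -38.28024157  20.        ]
pos [583.2 -39.3  72.1] rpy [3.14 0.   1.39] grip 34.2 F [-0.1 -0.1 -0.7] t 4.75 j6 -0.02
need tool d 0.7 2.2 45.1
```

```bash
python3 -m handwheel '[{"claw":0,"dx":1,"dy":3,"dz":15,"rx":0,"ry":0,"rz":0},{"claw":0,"dx":0,"dy":0,"dz":15,"rx":0,"ry":0,"rz":0},{"claw":0,"dx":0,"dy":0,"dz":8,"rx":0,"ry":0,"rz":0},{"claw":0,"dx":0,"dy":0,"dz":0,"rx":0,"ry":0,"rz":0},{"claw":0,"dx":0,"dy":0,"dz":0,"rx":0,"ry":0,"rz":0}]';for i in 1; do python3 -m handwheel '[{"claw":0,"dx":0,"dy":0,"dz":2,"rx":0,"ry":0,"rz":0},{"claw":0,"dx":0,"dy":0,"dz":0,"rx":0,"ry":0,"rz":0},{"claw":0,"dx":0,"dy":0,"dz":0,"rx":0,"ry":0,"rz":0}]';done; python3 go.py 585.5 -39 27
```

```text
time: 5.25
tool_pos: [585.9, -39.0, 32.9]
tcp_rot: [3.141, 0.0, 1.39]
contact_force: [-0.9, -0.4, -1.2]
grip_width: 34.3
time: 5.55
tool_pos: [585.8, -38.7, 31.1]
tcp_rot: [3.141, 0.0, 1.391]
contact_force: [-1.1, -0.6, -0.6]
grip_width: 34.5
pos [585.8 -38.7  31.1] rpy [3.141 0.    1.391] grip 34.5 F [-1.1 -0.6 -0.6] t 5.55 j6 -0.02
need tool d -0.3 -0.3 4.1
```

```bash
python3 -m handwheel '[{"claw":0,"dx":0,"dy":0,"dz":2,"rx":0,"ry":0,"rz":0},{"claw":0,"dx":0,"dy":0,"dz":0,"rx":0,"ry":0,"rz":0},{"claw":0,"dx":0,"dy":0,"dz":0,"rx":0,"ry":0,"rz":0}]'; python3 -m handwheel '[{"claw":0,"dx":0,"dy":0,"dz":2,"rx":0,"ry":0,"rz":0},{"claw":0,"dx":0,"dy":0,"dz":0,"rx":0,"ry":0,"rz":0},{"claw":0,"dx":0,"dy":0,"dz":0,"rx":0,"ry":0,"rz":0}]'
```

```text
time: 5.85
tool_pos: [585.6, -38.7, 28.7]
tcp_rot: [-3.142, 0.0, 1.391]
contact_force: [-0.7, 0.5, -1.0]
grip_width: 34.2
time: 6.15
tool_pos: [585.6, -38.7, 26.6]
tcp_rot: [-3.141, 0.0, 1.391]
contact_force: [-0.7, 0.1, -0.5]
grip_width: 34.3
```

```bash
python3 -m handwheel '[{"claw":0,"dx":0,"dy":0,"dz":1.3,"rx":0,"ry":0,"rz":0},{"claw":0,"dx":0,"dy":0,"dz":0,"rx":0,"ry":0,"rz":0},{"claw":0,"dx":0,"dy":0,"dz":0,"rx":0,"ry":0,"rz":0}]'; python3 -m handwheel '[{"claw":0,"dx":0,"dy":0,"dz":1,"rx":0,"ry":0,"rz":0},{"claw":0,"dx":0,"dy":0,"dz":0,"rx":0,"ry":0,"rz":0},{"claw":0,"dx":0,"dy":0,"dz":0,"rx":0,"ry":0,"rz":0}]'
```

```text
time: 6.45
tool_pos: [585.8, -38.7, 26.1]
tcp_rot: [3.141, 0.0, 1.391]
contact_force: [-2.4, 0.3, 5.1]
grip_width: 34.4
time: 6.75
tool_pos: [585.8, -38.7, 26.0]
tcp_rot: [3.141, 0.0, 1.391]
contact_force: [-3.8, -0.3, 12.9]
grip_width: 34.2
```

Contact with the saucer floor. I'll back off 1 mm, open, rise and look.

```bash
python3 -m handwheel '[{"claw":0,"dx":0,"dy":0,"dz":-1.3,"rx":0,"ry":0,"rz":0},{"claw":38,"dx":0,"dy":0,"dz":0,"rx":0,"ry":0,"rz":0},{"claw":44,"dx":0,"dy":0,"dz":0,"rx":0,"ry":0,"rz":0},{"claw":60,"dx":0,"dy":0,"dz":0,"rx":0,"ry":0,"rz":0},{"claw":75,"dx":0,"dy":0,"dz":0,"rx":0,"ry":0,"rz":0},{"claw":75,"dx":0,"dy":0,"dz":-15,"rx":0,"ry":0,"rz":0},{"claw":75,"dx":0,"dy":0,"dz":-40,"rx":0,"ry":0,"rz":0},{"claw":75,"dx":0,"dy":0,"dz":-45,"rx":0,"ry":0,"rz":0},{"claw":75,"dx":0,"dy":0,"dz":-30,"rx":0,"ry":0,"rz":0},{"claw":75,"dx":0,"dy":0,"dz":0,"rx":0,"ry":0,"rz":0}]';python3 go.py 545.8 84 88; python3 - <<'E'
from h import *
a=snap('scene','s4')['frame']
cv2.imwrite('pics/c4.png',cv2.resize(a[130:280,60:360],(800,400))[:,:,::-1])
E
```

```text
time: 7.75
tool_pos: [588.2, -39.1, 160.7]
tcp_rot: [3.132, 0.0, 1.391]
contact_force: [-0.6, -0.5, 0.1]
grip_width: 74.9
pos [588.2 -39.1 160.7] rpy [3.132 0.    1.391] grip 74.9 F [-0.6 -0.5  0.1] t 7.75 j6 -0.02
need tool d 113.5 -63.8 72.7
```

View pics/c4.png

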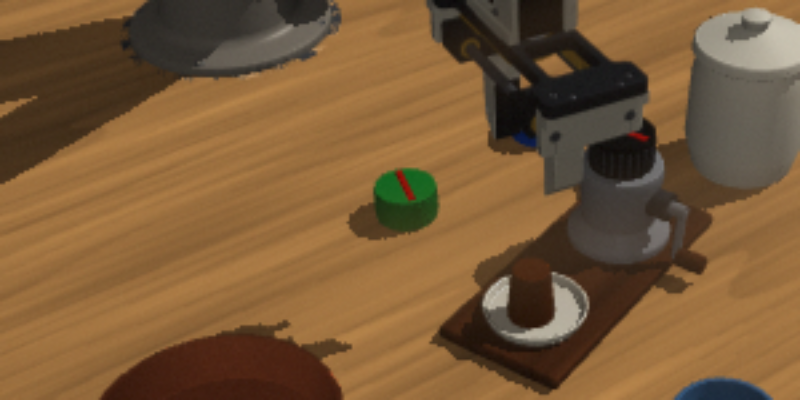

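The cone stands upright in the saucer (crop (532,295)). On to the cap.

```bash
python3 -m handwheel '[{"claw":80,"dx":25,"dy":-14,"dz":0,"rx":0,"ry":0,"rz":0},{"claw":80,"dx":35,"dy":-20,"dz":0,"rx":0,"ry":0,"rz":0},{"claw":80,"dx":35,"dy":-20,"dz":0,"rx":0,"ry":0,"rz":0},{"claw":80,"dx":18,"dy":-7,"dz":0,"rx":0,"ry":0,"rz":0},{"claw":80,"dx":0,"dy":0,"dz":0,"rx":0,"ry":0,"rz":0},{"claw":80,"dx":0,"dy":0,"dz":0,"rx":0,"ry":0,"rz":0}]';python3 go.py 545.8 84 88; python3 - <<'E'
from h import *
a=snap('scene','s5')['frame'];b=snap('top','t5')['frame']
A=cv2.resize(a[110:230,230:350],(400,400));B=cv2.resize(b[170:290,175:295],(400,400))
cv2.imwrite('pics/c5.png',np.hstack([A,B])[:,:,::-1])
E
```

```text
time: 8.4
tool_pos: [545.4, 83.3, 154.5]
tcp_rot: [-3.14, 0.001, 1.392]
contact_force: [0.5, -0.2, -0.4]
grip_width: 80.3
pos [545.4  83.3 154.5] rpy [-3.140e+00  1.000e-03  1.392e+00] grip 80.3 F [ 0.5 -0.2 -0.4] t 8.4 j6 0.19
need tool d 0.8 0.3 66.5
```

View pics/c5.png

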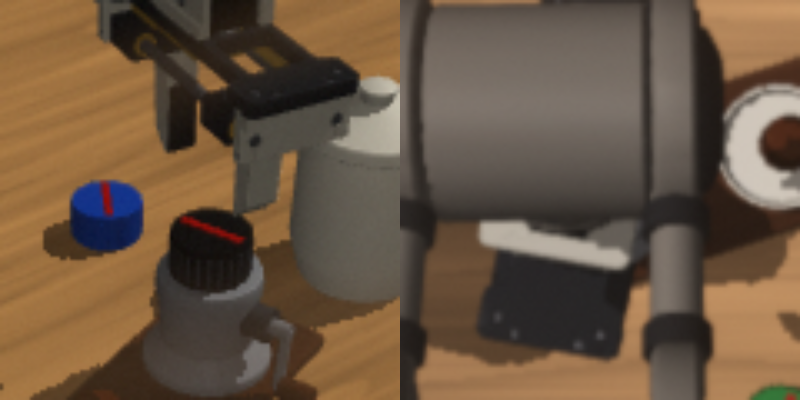

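The open fingers straddle the black cap (crop (212,235)), and the cone is central in the saucer from above. Descend and grip.

```bash
python3 -m handwheel '[{"claw":80,"dx":1,"dy":0,"dz":20,"rx":0,"ry":0,"rz":0},{"claw":80,"dx":0,"dy":0,"dz":25,"rx":0,"ry":0,"rz":0},{"claw":80,"dx":0,"dy":0,"dz":15,"rx":0,"ry":0,"rz":0},{"claw":80,"dx":0,"dy":0,"dz":6,"rx":0,"ry":0,"rz":0},{"claw":80,"dx":0,"dy":0,"dz":0,"rx":0,"ry":0,"rz":0},{"claw":0,"dx":0,"dy":0,"dz":0,"rx":0,"ry":0,"rz":0},{"claw":0,"dx":0,"dy":0,"dz":0,"rx":0,"ry":0,"rz":0},{"claw":0,"dx":0,"dy":0,"dz":0,"rx":0,"ry":0,"rz":0},{"claw":0,"dx":0,"dy":0,"dz":0,"rx":0,"ry":0,"rz":0},{"claw":0,"dx":0,"dy":0,"dz":0,"rx":0,"ry":0,"rz":0}]';python3 go.py 545.8 84 88; python3 -c "
from h import *;print(bot.get_obs()['moment'])"
```

```text
time: 9.5
tool_pos: [546.1, 84.5, 90.3]
tcp_rot: [3.141, 0.0, 1.391]
contact_force: [-1.8, -0.6, 3.9]
grip_width: 53.3
pos [546.1  84.5  90.3] rpy [3.141 0.    1.391] grip 53.3 F [-1.8 -0.6  3.9] t 9.5 j6 0.19
need tool d -0.5 -0.3 2.3
[-0.08155518  0.18952257 -0.01595249]
```

```bash
Z='"dx":0'; python3 -m handwheel '[{"claw":0,"dx":0,"dy":0,"dz":0,"rx":0,"ry":0,"rz":-0.1},{"claw":0,"dx":0,"dy":0,"dz":0,"rx":0,"ry":0,"rz":0},{"claw":0,"dx":0,"dy":0,"dz":0,"rx":0,"ry":0,"rz":0}]'; python3 -c "
from h import *;print(bot.get_obs()['moment'])"; python3 -m handwheel '[{"claw":0,"dx":0,"dy":0,"dz":0,"rx":0,"ry":0,"rz":-0.12},{"claw":0,"dx":0,"dy":0,"dz":0,"rx":0,"ry":0,"rz":-0.12},{"claw":0,"dx":0,"dy":0,"dz":0,"rx":0,"ry":0,"rz":0},{"claw":0,"dx":0,"dy":0,"dz":0,"rx":0,"ry":0,"rz":0}]'; python3 -c "
from h import *;print(bot.get_obs()['moment'])"
```

```text
time: 9.8
tool_pos: [545.7, 85.3, 90.3]
tcp_rot: [-3.141, -0.001, 1.491]
contact_force: [-2.5, 4.3, 4.5]
grip_width: 53.4
[ 0.6030414   0.36871047 -0.13082994]
time: 10.2
tool_pos: [545.7, 84.9, 89.9]
tcp_rot: [-3.141, -0.001, 1.727]
contact_force: [-2.9, 2.6, 5.1]
grip_width: 53.6
[ 0.50739423  0.43282499 -0.79922375]
```

Firm resistance (-0.8 Nm) at about 0.33 rad anticlockwise, so that is probably the stop. Try clockwise.

```bash
python3 -m handwheel '[{"claw":0,"dx":0,"dy":0,"dz":0,"rx":0,"ry":0,"rz":0.12},{"claw":0,"dx":0,"dy":0,"dz":0,"rx":0,"ry":0,"rz":0.12},{"claw":0,"dx":0,"dy":0,"dz":0,"rx":0,"ry":0,"rz":0.12},{"claw":0,"dx":0,"dy":0,"dz":0,"rx":0,"ry":0,"rz":0.12},{"claw":0,"dx":0,"dy":0,"dz":0,"rx":0,"ry":0,"rz":0.12},{"claw":0,"dx":0,"dy":0,"dz":0,"rx":0,"ry":0,"rz":0},{"claw":0,"dx":0,"dy":0,"dz":0,"rx":0,"ry":0,"rz":0}]'; python3 -c "
from h import *;print(bot.get_obs()['moment'])"; python3 -m handwheel '[{"claw":0,"dx":0,"dy":0,"dz":0,"rx":0,"ry":0,"rz":0.12},{"claw":0,"dx":0,"dy":0,"dz":0,"rx":0,"ry":0,"rz":0.12},{"claw":0,"dx":0,"dy":0,"dz":0,"rx":0,"ry":0,"rz":0.12},{"claw":0,"dx":0,"dy":0,"dz":0,"rx":0,"ry":0,"rz":0.12},{"claw":0,"dx":0,"dy":0,"dz":0,"rx":0,"ry":0,"rz":0.12},{"claw":0,"dx":0,"dy":0,"dz":0,"rx":0,"ry":0,"rz":0.12},{"claw":0,"dx":0,"dy":0,"dz":0,"rx":0,"ry":0,"rz":0},{"claw":0,"dx":0,"dy":0,"dz":0,"rx":0,"ry":0,"rz":0}]'; python3 -c "
from h import *;print(bot.get_obs()['moment'])"
```

```text
time: 10.9
tool_pos: [546.0, 84.1, 89.9]
tcp_rot: [3.141, 0.001, 1.133]
contact_force: [-3.2, -0.6, 5.1]
grip_width: 54.0
[-0.24822258  0.49153251 -0.12367613]
time: 11.7
tool_pos: [545.7, 84.1, 89.9]
tcp_rot: [3.141, 0.001, 0.413]
contact_force: [-3.9, -0.8, 6.3]
grip_width: 53.8
[-0.14753492  0.66357266 -0.09093881]
```

It turns freely clockwise, now 0.98 rad from the start. Test lift of 5 mm.

```bash
python3 -m handwheel '[{"claw":0,"dx":0,"dy":0,"dz":-2,"rx":0,"ry":0,"rz":0.05},{"claw":0,"dx":0,"dy":0,"dz":-3,"rx":0,"ry":0,"rz":0},{"claw":0,"dx":0,"dy":0,"dz":0,"rx":0,"ry":0,"rz":0},{"claw":0,"dx":0,"dy":0,"dz":0,"rx":0,"ry":0,"rz":0}]'; python3 -c "
from h import *;print(bot.get_obs()['moment'])"
```

```text
time: 12.1
tool_pos: [545.5, 84.3, 94.4]
tcp_rot: [-3.141, 0.001, 0.363]
contact_force: [-4.3, -0.3, 1.6]
grip_width: 54.1
[-0.10972744  0.7021469   0.05040406]
```

No downward pull, so continue straight up.

```bash
python3 -m handwheel '[{"claw":0,"dx":0,"dy":0,"dz":-5,"rx":0,"ry":0,"rz":0},{"claw":0,"dx":0,"dy":0,"dz":-6,"rx":0,"ry":0,"rz":0},{"claw":0,"dx":0,"dy":0,"dz":-8,"rx":0,"ry":0,"rz":0},{"claw":0,"dx":0,"dy":0,"dz":-10,"rx":0,"ry":0,"rz":0},{"claw":0,"dx":0,"dy":0,"dz":-15,"rx":0,"ry":0,"rz":0},{"claw":0,"dx":0,"dy":0,"dz":-15,"rx":0,"ry":0,"rz":0},{"claw":0,"dx":0,"dy":0,"dz":-12,"rx":0,"ry":0,"rz":0},{"claw":0,"dx":0,"dy":0,"dz":-8,"rx":0,"ry":0,"rz":0},{"claw":0,"dx":0,"dy":0,"dz":0,"rx":0,"ry":0,"rz":0},{"claw":0,"dx":0,"dy":0,"dz":0,"rx":0,"ry":0,"rz":0}]'; python3 - <<'E'
from h import *
a=snap('scene','s6')['frame']
A=cv2.resize(a[80:280,190:390],(600,600));cv2.imwrite('pics/c6.png',A[:,:,::-1])
E
```

```text
time: 13.1
tool_pos: [545.9, 84.4, 173.5]
tcp_rot: [-3.142, 0.0, 0.361]
contact_force: [0.4, 0.1, -0.8]
grip_width: 54.1
```

View pics/c6.png

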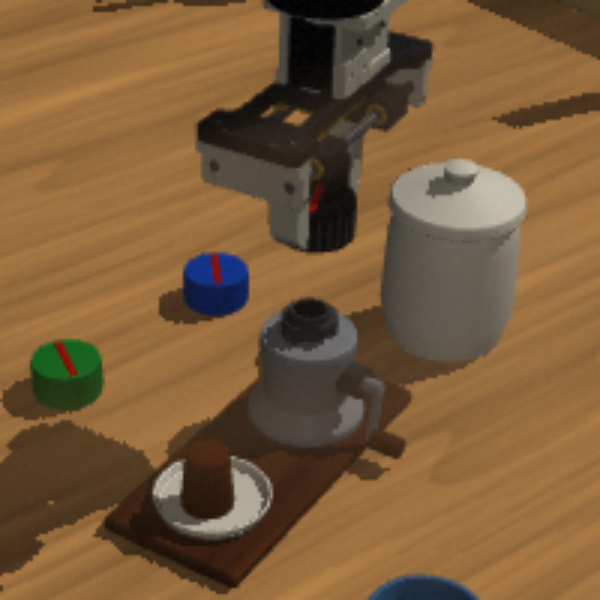

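The cap (crop (330,225)) is held level, the neck is bare at (310,315) and the cone stands in the saucer at (208,480). I'll check numerically that the other items did not move and that the grip holds, then hand in.

```bash
python3 -m handwheel '[{"claw":0,"dx":0,"dy":0,"dz":0,"rx":0,"ry":0,"rz":0},{"claw":0,"dx":0,"dy":0,"dz":0,"rx":0,"ry":0,"rz":0},{"claw":0,"dx":0,"dy":0,"dz":0,"rx":0,"ry":0,"rz":0},{"claw":0,"dx":0,"dy":0,"dz":0,"rx":0,"ry":0,"rz":0},{"claw":0,"dx":0,"dy":0,"dz":0,"rx":0,"ry":0,"rz":0}]'; python3 - <<'E'
from h import *
snap('scene','s7');a,b,c=[cv2.imread(f'pics/{n}.png').astype(int) for n in('scene0','s7','s6')]
for n,(x0,y0,x1,y1) in dict(garlic=(105,275,138,306),bottleA=(182,295,218,358),bottleB=(248,290,282,350),salt=(308,270,356,322),crank=(305,205,330,235)).items():
    print(n,(abs(a-b).max(2)[y0:y1,x0:x1]>40).mean().round(3))
print('cap drift px',(abs(c-b).max(2)[130:170,270:320]>40).mean())
print(bot.close_job())
E
```

```text
time: 13.65
tool_pos: [546.0, 84.4, 173.6]
tcp_rot: [3.142, 0.0, 0.361]
contact_force: [-0.8, -0.8, -0.3]
grip_width: 53.9
garlic 0.093
bottleA 0.0
bottleB 0.0
salt 0.0
crank 0.0
cap drift px 0.0005
the job is handed in; nothing more can be done
None
```

The job is done and handed in at about 13.7 s, well under the 58 s limit.

- **Sugar cone:** I lifted it out of the clay dish and lowered it into the white saucer until it touched the floor. After release, the pictures show it standing upright.
- **Cap:** Anticlockwise met firm resistance (0.8 Nm) after about 0.33 rad. Clockwise turned freely to about 1.0 rad from the start, and the cap then came straight up with no pull against it.
- **Final pose:** The last picture shows a bare neck and the cap held level over the grinder, about 8 cm above its seat. The grip opening stayed at 54 mm and the cap did not shift over the last half second.
- **Other items:** Comparing the first and last pictures, the two bottles, the salt pot and the crank show no change.
- **Unresolved check:** The area around the garlic differed in 9% of its pixels. This is probably moved shadows, since nothing touched it, but I did not look at it again to confirm.
- **Cone grip:** The finger opening narrowed by about 1 mm during the lift, so the cone may have slipped slightly in the fingers. It was still placed upright.

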